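# Clamp the notched glass panel in the painting jig with its eccentric cam

## Task

Get the notched glass panel ready for painting: swing the jig's cam lever back so that its lobe leaves the channel clear, turn the panel so that its notch faces the tongue, and slide it lying flat into the jig through the open mouth until it is fully home on the end stop. Then swing the cam lever round until the lobe bears firmly on the panel and holds it flush against the long rear fence, and let go. Leave everything else on the table where it is.

Things in the scene. Friction and masses are not known exactly. Their poses are not given: they have to be found in the camera images.
- jig: Low wooden jig, 165 x 135 mm, fixed to the light table. Origin: table height, centre of the panel's place when home. In its axes: rear fence face at x = +28 mm, along y from -62 to 71 mm; end stop face at y = +55 mm; two front guides, faces at x = -33 mm (y -62 to -42 and, after a lead-in, 42 to 55 mm). Channel 61 mm wide. All are 14 mm high. No floor: the panel slides on the table.
- tongue (a point): Tip of the brass tongue on the end stop: 12 mm wide, round nose, 12 mm high, reaching 10 mm from the stop (to y = 45 mm in the jig, at x = 0). The point is 6 mm above the table; axes as the jig's.
- mouth (a point): Middle of the jig's open mouth, where the straight channel begins, at x = -2.5 mm, y = -62 mm in the jig, 6 mm above the table; axes as the jig's. Outside it, fence and guide flare outwards as far as y = -83 mm. The panel goes in along the jig's +y.
- nest (a point): Centre of the panel's place when it is home in the jig, 6 mm above the table; axes as the jig's.
- cam_pivot (a point): Point on the upright pivot axis of the cam, 37 mm above the table, at x = -57.7 mm, y = 0 in the jig; axes as the jig's. Seen from above, the lever points at the angle 1.70 + cam joint value from the jig's x axis, so at 1.44 it points along the jig's -x.
- cam (a joint): Turn of cam and lever, 0 to 2.4 rad, growing counter-clockwise from above. 0: lobe turned right away; below 1.1 it is clear of the whole channel; at about 1.72 it meets a panel lying on the rear fence and at 1.8 it is tight; above that it sticks out into the empty channel. Stiff: about 4 N at the handle turns it and it stays where left; 10 to 18 N at it makes it tight.
- cam_handle (a point): Middle of the lever's upright black handle peg, 14 mm thick, 30 mm high, from 22 to 52 mm above the table, 60 mm from the pivot axis. It can be pushed from either side with closed fingertips. Below it is a flat steel lever 14 mm wide, 17 to 22 mm above the table.
- lobe (a point): Centre of the aluminium eccentric disc (the lobe) under the lever: 44 mm across, 3 to 17 mm above the table, its centre 10 mm off the pivot axis; it turns with the lever.
- panel_mid (a point): Centre (half-way up, 6 mm above the table) of the notched glass panel with dark lead edges.
- panel: The notched panel: rectangle 56 mm along its x, 110 mm along its y, 12 mm thick, about 180 g, lying flat loose on the table. Origin: centre of the underside. Its +y end has a notch 24 mm wide and 12 mm deep in its middle; the -y end is plain. When home its axes agree with the jig's: +y end on the end stop, +x side on the rear fence.
- octagon: Bystander: a loose pane of the same glass and size (56 x 110 x 12 mm) with four clipped corners and no notch. Origin: centre of the underside.
- roundels: Bystander: stack of glass roundels 82 mm across, 36 mm high. Origin: centre of the underside.
- brush_jar: Bystander: white jar 72 mm across, 100 mm high, with brushes standing in it up to 240 mm. Origin: centre of the underside.
- brush: Bystander: paint brush 170 mm long lying on the table near the robot.
- knife: Bystander: palette knife 190 mm long lying on the table.
- bridge: Bystander: wooden hand bridge 28 x 300 mm, 37 mm high, standing on the table. Origin: centre of the underside.
- pigment: Bystander: amber pigment jar 48 mm across, 75 mm high. Origin: centre of the underside.
- disc: Bystander: loose glass disc 48 mm across, 8 mm thick. Origin: centre of the underside.
There are look-alikes about, which are no part of the job. What is shaped like the panel but orange, pink or red is not meant.

How it is judged:
On the way, in this order (a step that is already met when the one before it is completed fails the run):
1. the cam lever is swung back: the lobe no longer stands in the panel's way (cam below 1.4 rad) (value of joint cam below 1.4 rad), for 0.2 s.
2. the notched panel lies flat on the table in the mouth, in line with the channel, part of the way in (y of panel_mid in the frame of nest between -0.125 and -0.04 m and x of panel_mid in the frame of nest between -0.012 and 0.008 m and height (world z) of panel_mid below 0.009 m and angle between the y axis of panel and the y axis of jig, either way round below 0.25 rad), for 0.1 s.
3. the notched panel lies flat, fully home on the end stop (within 4 mm), notch over the tongue, the lobe not yet bearing on it (y of panel_mid in the frame of nest above -0.004 m and x of panel_mid in the frame of nest between -0.008 and 0.003 m and height (world z) of panel_mid below 0.009 m and angle between the y axis of panel and the y axis of jig, either way round below 0.08 rad and contact force between cam and panel below 1 N), for 0.2 s.
4. the lobe bears on the panel with more than 2 N (contact force between cam and panel above 2 N), for 0.3 s.
At the end, for the whole second after the job is handed in: The notched panel lies flat and still in the jig, home on the end stop within 4 mm with the notch over the tongue, flush with the rear fence within 2 mm and 2 degrees, and the cam's lobe bears on it with more than 2 N by itself (contact force between cam and panel above 2 N and y of panel_mid in the frame of nest between -0.004 and 0.003 m and x of panel_mid in the frame of nest between -0.002 and 0.003 m and height (world z) of panel_mid below 0.009 m and angle between panel's own z axis and vertical below 0.05 rad and angle between the y axis of panel and the y axis of jig, either way round below 0.035 rad and linear speed of panel below 0.01 m/s); the robot touches nothing.
It fails at once if the octagonal pane is moved by more than 20 mm (distance of octagon from where it was at the start of the episode above 0.02 m).
It fails at once if another bystander (roundels, brush jar, brush, knife, bridge, pigment jar, disc) is moved by more than 20 mm (distance of any of roundels, brush_jar, brush, knife, bridge, pigment, disc from where it was at the start of the episode above 0.02 m).
It also fails if it takes over 72 s, if anything falls off the work surface, if the arm or the gripper's body presses on something with over 40 N, if the wrist force passes 120 N, or if a joint passes its speed limit or range.

## Robot

A 7-joint arm with a two-finger parallel gripper is mounted at the origin on the work surface. World frame = base frame: x ahead of the robot, y to its left, z up, the work surface at z = 0. Lengths are in m, angles in rad, forces in N, time in s.
With the tool pointing down it reaches from about 0.425 to 0.825 m from the base axis. Payload 3.6 kg.
Tool frame: the origin (TCP) lies on the centre line of the jaws, within the pads' length; the fingertips stand 17 mm ahead of it and the grasp point (between the pads) lies 2 mm behind it; z points along the fingers, y is the direction in which the jaws open and shut (so a half turn about z gives the same grasp; the last joint's range is limited). The gripper opens to 93 mm and grips with 3 to 60 N. Pads are 15 mm wide; open, the fingers measure 128 mm over their backs; the gripper's body (75 mm by 188 mm) begins 65 mm behind the grasp point.
Start: joints at [1.248, 0.615, -0.013, 1.423, 0.008, 1.103, -0.04], TCP at [0.189, -0.622, 0.236] pointing down, gripper open.
Joint ranges: [-3.12, 3.12], [-0.3, 2.06], [-1.34, 1.32], [0.26, 2.42], [-1.36, 4.5], [0.01, 1.98], [-2.84, 2.84]. Speed limits (rad/s): [2.79, 2.79, 3.14, 3.14, 3.14, 3.14, 3.14].

## Interface

Orientations are given as a rotation vector (axis times angle).
In Python, from plant import state, capture, job_done gives the robot as it stands.
- The arm moves only by the tool servo_tool, never from a script. Its argument "series" is a list that holds one entry, the list of rows, each a list of 4 numbers: the shift along the tool's x, y, z in m, then the turn about the tool's z in degrees. A call has 1 to 10 rows; each row shifts and turns the commanded pose from where the row before left it, along the tool's axes as they then stand; what a row does not reach is not made up. A row lasts 1/10 s, in which the tool goes at most 50 mm and 8.59 degrees, less where a joint would pass 70% of its speed; a pose out of reach is approached as far as the arm can. A call is refused whole if a number of a shift passes 0.05 or a number of a turn 8.59, either way. A call with a gripper value outside its range is refused whole. "hand" is the opening, from 0 (shut) to 1 (fully open), set as the call begins (left out, the last holds). The fingers move at their own pace and stop on an object; "squeeze" is the grip in N (left out, the last holds). Time passes only in rows, so rows that do not move let the fingers close. It gives the time, the measured TCP pose, the force and the opening at its end, in the units of the state.
- state(): the state, without advancing time (a new reading comes with each control period).
- capture(name): name is "scene" or "top"; returns a dict with "img" (384x512x3 uint8, red, green, blue), "fx", "fy", "cx", "cy" (pixels), "camera_from_world" (4x4, takes a point from world to camera coordinates). Camera axes: x right, y up, looking along -z (the intrinsics and any distortion apply to the point x, -y, -z); pixel columns grow to the right and rows downward; lengths in m; the calibration is good to about 2 mm. A picture is of the moment at which its call begins. There is no depth.
- job_done(): hands the job in, once; it reports no verdict.
The state is a dict: "time_s": time; "qpos": joint angles; "joint_vel": joint speeds; "effort": joint torques, N m; "ee_pos": TCP position; "orientation": TCP orientation; "force": force on the tool from outside, world axes, zero at the start; "moment": the same for the moment, N m; "finger_gap": finger opening in m.
Only numpy, scipy, OpenCV 4.12 (cv2) and the standard library are available. Lean on these libraries where they do the work, as an engineer would, in place of code of your own. Each camera call takes 0.05 s, during which the arm holds its last target. There are 200 camera calls.

## Working session

There is one attempt and no reset: what is moved stays moved. The work goes in short steps, Python scripts to look and compute and a tool call to move; the robot and the scene stay as the last step left them, time stands still between calls to the robot, and variables do not carry over. Pictures are saved under pics/ and viewed, about 8 in all and at most 12, crops included, and the job is handed in when it is done.

Besides the shell and the picture viewer there is one more tool, called after ">>>" by a JSON object that holds its "op" and its "data", one argument or row to a line. servo_tool: Moves the arm, as the interface text tells. Its arguments: {"type":"object","properties":{"series":{"type":"array"},"hand":{"type":"number"},"squeeze":{"type":"number"}},"required":["series"]}

```bash
mkdir -p pics; ls; cat > h.py <<'E'
import numpy as np,cv2
from plant import state,capture,job_done
def snap(cam,name):
    c=capture(cam); cv2.imwrite(f'pics/{name}.png',c['img'][:,:,::-1]); np.save(f'pics/{name}.npy',{k:v for k,v in c.items()},allow_pickle=True); return c
def load(name): return np.load(f'pics/{name}.npy',allow_pickle=True).item()
def ray(c,u,v,z):
    T=np.array(c['camera_from_world']); R=T[:3,:3]; o=-R.T@T[:3,3]
    d=R.T@np.array([(u-c['cx'])/c['fx'],-(v-c['cy'])/c['fy'],-1.])
    return o+d*(z-o[2])/d[2]
def proj(c,p):
    T=np.array(c['camera_from_world']); q=T[:3,:3]@np.array(p)+T[:3,3]
    return np.array([c['cx']+c['fx']*q[0]/-q[2], c['cy']-c['fy']*q[1]/-q[2]])
E
python3 - <<'E'
from h import *
for n in('top','scene'):
    c=snap(n,n+'0'); print([k for k in c],c['fx'],c['fy'],c['cx'],c['cy']); T=np.array(c['camera_from_world']); print((-T[:3,:3].T@T[:3,3]).round(3),T[:3,:3].round(2).tolist())
    im=cv2.resize(c['img'][:,:,::-1],(800,600),interpolation=cv2.INTER_CUBIC); cv2.imwrite(f'pics/{n}0b.png',im)
print(state())
E
```

```text
pics
['img', 'fx', 'fy', 'cx', 'cy', 'camera_from_world'] 439.7721992567056 439.7721992567056 257.8995767735013 199.37673167523948
[0.483 0.01  1.501] [[-0.0, -1.0, -0.03], [1.0, -0.0, 0.06], [-0.06, -0.03, 1.0]]
['img', 'fx', 'fy', 'cx', 'cy', 'camera_from_world'] 346.7969895352937 346.7969895352937 259.17766501928486 185.51081883971256
[1.259 0.057 0.719] [[-0.05, 1.0, -0.01], [-0.68, -0.03, 0.73], [0.73, 0.05, 0.68]]
{'time_s': 0.1, 'qpos': array([ 1.24854489,  0.61583285, -0.01262817,  1.42472362,  0.00810298,
        1.10345283, -0.04038824]), 'joint_vel': array([ 0.00061205, -0.00298156,  0.00101832, -0.00390086,  0.00129315,
       -0.00171633, -0.00049336]), 'effort': array([ 5.04464242e-04, -4.60044122e+01,  2.10043578e-01, -1.66245121e+01,
       -6.11062953e-02,  1.69514265e-02,  1.21281923e-04]), 'ee_pos': array([ 0.18926476, -0.62111897,  0.23459524]), 'orientation': array([-3.10497468e+00, -4.62666331e-01,  5.88708981e-04]), 'force': array([ 0.60264163,  0.75725957, -0.40307215]), 'moment': array([0.03750168, 0.04309263, 0.0611597 ]), 'finger_gap': 0.09255728974167422}
```

View pics/top0b.png

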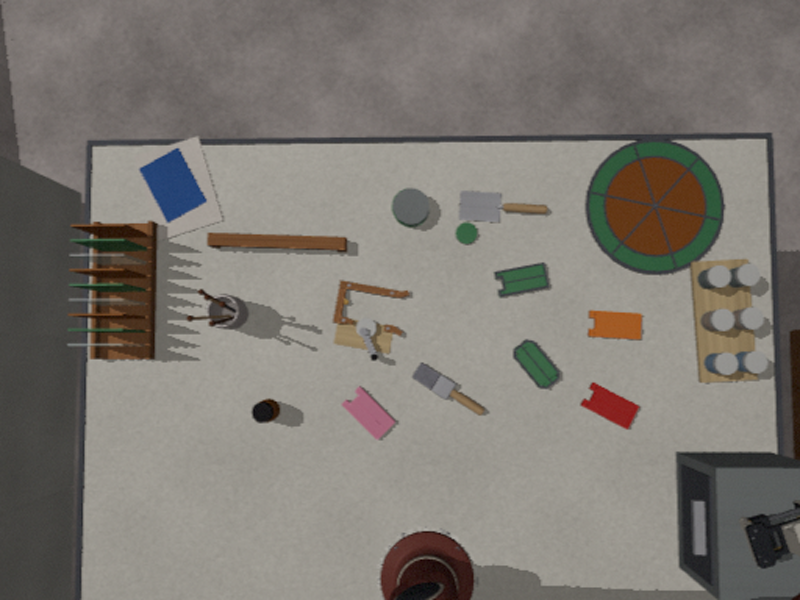

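View pics/scene0b.png

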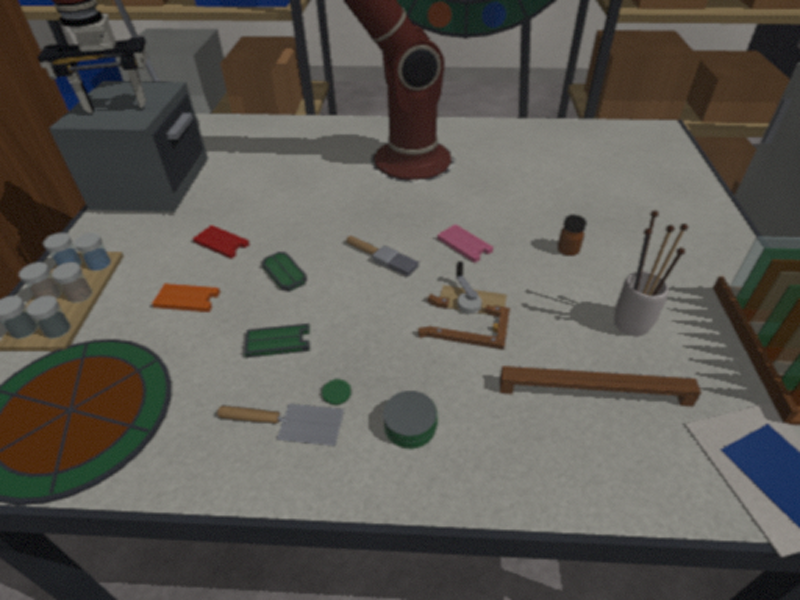

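Look-alikes in the top view (800x600): orange notched panel (615,325), pink (370,412), red (610,406), green octagon (537,364) and green notched panel (523,280). I choose the last one. The jig is at about (368,310), with its mouth to the right and its fence up.

```bash
python3 - <<'E'
from h import *
a=load('top0');b=load('scene0')
A=a['img'][170:240,205:360,::-1]; B=b['img'][160:235,150:340,::-1]
A=cv2.resize(A,(800,361),interpolation=cv2.INTER_CUBIC);B=cv2.resize(B,(600,237),interpolation=cv2.INTER_CUBIC)
o=np.zeros((600,800,3),np.uint8);o[:361]=A;o[362:599,:600]=B;cv2.imwrite('pics/crop1.png',o)
for n,z in(('top0',.012),('scene0',.012)):
    c=load(n);h=cv2.cvtColor(c['img'],cv2.COLOR_RGB2HSV)
    m=cv2.inRange(h,(50,60,20),(90,255,160))
    for k in cv2.findContours(m,cv2.RETR_EXTERNAL,cv2.CHAIN_APPROX_NONE)[0]:
        if cv2.contourArea(k)<60: continue
        P=np.array([ray(c,*p,z)[:2] for p in k[:,0].astype(float)],np.float32)*1000
        r=cv2.minAreaRect(P); print(n,cv2.boundingRect(k),np.round(r[0],1),np.round(r[1],1),round(r[2],1))
E
```

```text
top0 (330, 219, 27, 28) [ 457. -237.] [100.5  46.4] 38.9
top0 (44, 181, 42, 5) [629.4 714. ] [143.   13.8] 89.7
top0 (318, 169, 32, 19) [ 640.  -208.9] [ 47.2 100.1] 10.6
top0 (45, 153, 48, 7) [722.9 702.3] [164.8  20.9] 89.6
top0 (292, 143, 13, 13) [741.4 -88.8] [40.8 41.2] 89.6
top0 (377, 124, 84, 50) [ 728.6 -482.1] [282.6 139.1] 77.2
top0 (378, 91, 84, 49) [ 868.9 -513.5] [282.1 139.3] 77.2
scene0 (247, 270, 33, 17) [822.2  36.4] [36.8 76.3] 11.2
scene0 (206, 243, 18, 16) [748.  -90.6] [46.3 42.4] 7.5
scene0 (501, 228, 11, 21) [676.4 649.6] [19.6 80.3] 47.0
scene0 (0, 218, 107, 101) [ 790.1 -478.3] [283.6 238.5] 31.9
scene0 (158, 208, 38, 19) [ 644.5 -210. ] [58.3 99.6] 10.8
scene0 (486, 182, 26, 39) [537.4 687.1] [ 20.9 202.3] 49.0
scene0 (170, 162, 24, 21) [ 458.5 -236.8] [105.9  46.1] 39.7
scene0 (472, 158, 40, 39) [422.2 700.7] [ 57.3 250.3] 41.1
scene0 (334, 0, 18, 10) [-1266.    472.8] [119.7 197.2] 89.9
scene0 (281, 0, 55, 22) [-1151.7   236.3] [331.5 441.9] 86.5
scene0 (255, 0, 26, 18) [-1182.2   -35.8] [353.5 172.4] 0.6
```

View pics/crop1.png

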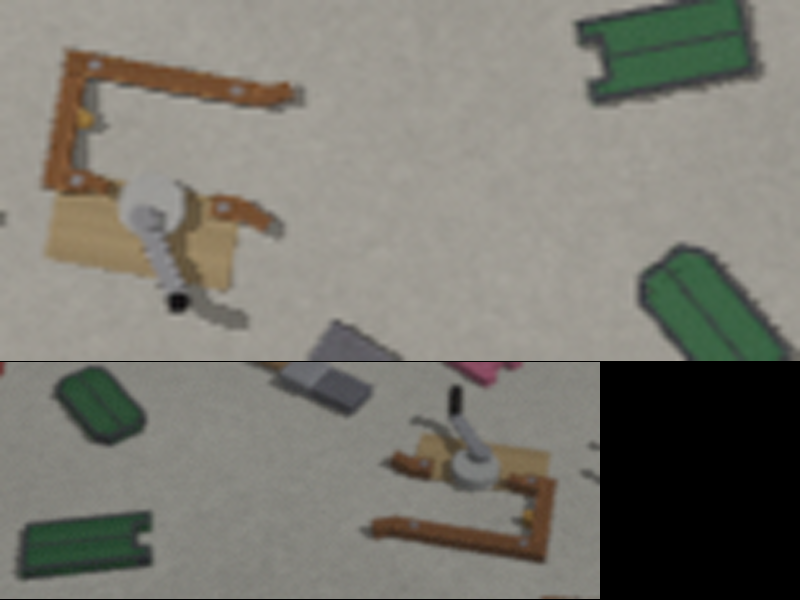

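The crop confirms it: the green notched panel with lead edges is at crop (665,50), with its notch to the left, towards the jig. The fence runs (75,65)-(295,95), the tongue is at (85,118), and the black handle peg is at (177,300). Next I measure the jig edges.

```bash
cat > jig.py <<'E'
from h import *
def edges(c,boxes,z=.014):
    # saturation mask upscaled, lines fitted to half-crossings
    s=cv2.cvtColor(c['img'],cv2.COLOR_RGB2HSV)[:,:,1].astype(float)
    out={}
    for name,(axis,rng,lo,hi,rev) in boxes.items():
        pts=[]
        for i in rng:
            p=s[lo:hi,i] if axis=='col' else s[i,lo:hi]
            t=90; idx=range(len(p)-1) if not rev else range(len(p)-2,-1,-1)
            for j in idx:
                if (p[j]-t)*(p[j+1]-t)<0 and ((p[j]>t) if not rev else (p[j+1]>t)):
                    q=lo+j+(t-p[j])/(p[j+1]-p[j]); pts.append((i,q) if axis=='col' else (q,i)); break
        W=np.array([ray(c,u,v,z)[:2] for u,v in pts]); out[name]=(np.array(pts),W)
    return out
E
python3 - <<'E'
from jig import *
for n in('top0','scene0'):
    c=load(n); s=cv2.cvtColor(c['img'],cv2.COLOR_RGB2HSV)[:,:,1]
    if n=='top0': print(s[178:212,215:266:5].T.tolist()); print(s[186:206:3,212:226].tolist())
    else: print(s[205:226,268:330:5].T.tolist()); print(s[196:218:3,310:332].tolist())
c=load('top0')
g=cv2.cvtColor(c['img'],cv2.COLOR_RGB2GRAY)
for n,(r,z) in {'top0':((222,234,232,248),.052),'scene0':((162,178,288,302),.037)}.items():
    c=load(n);g=cv2.cvtColor(c['img'],cv2.COLOR_RGB2GRAY)[r[0]:r[1],r[2]:r[3]]
    ys,xs=np.nonzero(g<45);print(n,xs.mean()+r[2],ys.mean()+r[0],len(xs),ray(c,xs.mean()+r[2],ys.mean()+r[0],z).round(4))
E
```

```text
[[16, 18, 17, 18, 21, 19, 18, 18, 18, 19, 29, 32, 50, 49, 57, 76, 78, 100, 130, 126, 154, 147, 148, 145, 150, 150, 148, 148, 103, 43, 45, 54, 62, 63], [16, 24, 146, 152, 147, 147, 148, 145, 148, 152, 148, 134, 136, 132, 153, 153, 143, 33, 29, 23, 25, 24, 24, 20, 38, 118, 33, 56, 125, 123, 87, 88, 88, 89], [19, 19, 31, 146, 149, 143, 149, 83, 19, 18, 18, 19, 18, 16, 19, 16, 20, 19, 20, 18, 16, 18, 18, 19, 19, 20, 64, 140, 143, 123, 88, 88, 90, 88], [18, 19, 19, 39, 147, 142, 145, 149, 62, 16, 18, 16, 18, 16, 18, 19, 20, 19, 18, 18, 19, 16, 18, 18, 20, 18, 14, 15, 7, 8, 6, 5, 3, 2], [18, 16, 18, 19, 49, 147, 148, 147, 141, 44, 16, 18, 19, 18, 18, 19, 20, 18, 19, 16, 18, 15, 19, 18, 18, 13, 7, 7, 3, 7, 7, 8, 7, 5], [17, 17, 16, 18, 22, 81, 153, 141, 149, 139, 36, 17, 17, 16, 16, 18, 18, 19, 19, 19, 18, 20, 16, 18, 19, 16, 18, 19, 18, 26, 20, 16, 16, 24], [16, 19, 18, 17, 18, 22, 107, 147, 145, 149, 128, 23, 18, 19, 18, 19, 19, 17, 16, 17, 17, 19, 18, 18, 16, 16, 18, 18, 18, 22, 96, 95, 99, 108], [19, 19, 18, 18, 19, 17, 22, 105, 98, 22, 84, 124, 23, 18, 18, 19, 21, 18, 18, 19, 17, 18, 1
[... 2309 characters left out ...]
14, 10], [16, 14, 16, 15, 24, 30, 50, 64, 85, 99, 129, 140, 138, 147, 115, 55, 21, 13, 13, 15, 10, 12], [15, 13, 13, 12, 14, 13, 13, 10, 23, 76, 129, 139, 136, 133, 99, 46, 14, 12, 14, 11, 14, 14], [12, 14, 12, 16, 23, 70, 133, 148, 151, 140, 129, 140, 144, 129, 71, 28, 16, 13, 12, 12, 15, 13], [15, 12, 11, 13, 23, 62, 115, 137, 142, 135, 135, 140, 143, 104, 52, 16, 13, 13, 15, 14, 16, 16], [60, 44, 35, 25, 28, 31, 31, 42, 103, 135, 141, 146, 130, 88, 37, 15, 11, 13, 14, 16, 14, 14], [133, 137, 135, 122, 70, 19, 36, 95, 132, 146, 137, 132, 119, 50, 16, 13, 13, 13, 14, 13, 13, 13]]
top0 239.0 228.0 9 [0.4735 0.1099 0.052 ]
scene0 293.70588235294116 171.47058823529412 17 [0.4691 0.1093 0.037 ]
```

```bash
python3 - <<'E'
from h import *
def fit(c,cols,rows,lo,hi,rise,z):
    s=cv2.cvtColor(c['img'],cv2.COLOR_RGB2HSV)[:,:,1].astype(float);t=85;W=[]
    for i in (cols or rows):
        p=s[lo:hi,i] if cols else s[i,lo:hi]
        d=p-t; J=np.nonzero((d[:-1]<=0)&(d[1:]>0))[0][:1] if rise else np.nonzero((d[:-1]>0)&(d[1:]<=0))[0][-1:]
        for j in J:
            q=lo+j+d[j]/(d[j]-d[j+1]); W.append(ray(c,*((i,q) if cols else (q,i)),z)[:2])
    W=np.array(W); vx,vy,x,y=cv2.fitLine(W.astype(np.float32),cv2.DIST_HUBER,0,.001,.001).ravel()
    r=(W-[x,y])@[-vy,vx]; print(np.array([x,y,vx,vy]).round(4),'deg',np.degrees(np.arctan2(vy,vx)).round(2),'rms',r.std().round(4)); return np.array([x,y]),np.array([vx,vy])
t,s=load('top0'),load('scene0')
F1=fit(t,list(range(226,247)),None,178,197,0,.012)
S1=fit(t,None,[184,185,186,187,188,189,198,199,200,201,202,203],212,222,0,.012)
F2=fit(s,list(range(283,312)),None,206,226,1,.014)
S2=fit(s,None,[201,202,203,204,205],308,326,1,.014)
for F,S in((F1,S1),(F2,S2)):
    d=F[1]*np.sign(F[1][1]); yaw=np.arctan2(-d[0],d[1]); xa=np.array([d[1],-d[0]])
    # intersection with stop line: use fence dir for both axes
    yS=S[0]@d; xF=F[0]@xa
    o=xa*(xF-.028)+d*(yS-.055)
    print('jig o',o.round(4),'yaw',np.degrees(yaw).round(2))
    def w(x,y): return (o+xa*x+d*y).round(4)
    print('pivot',w(-.0577,0),'mouth',w(-.0025,-.062))
    for H in([.4735,.1099],[.4691,.1093]):
        v=np.array(H)-w(-.0577,0); print('handle r',np.hypot(*v).round(4),'cam',((np.arctan2(v@d,v@xa))%(2*np.pi)-1.70).round(3))
    for P in((.64,-.209),(.6445,-.210)): v=np.array(P)-o; print('panel in jig',(v@xa).round(4),(v@d).round(4))
E
```

```text
[0.612  0.1171 0.178  0.984 ] deg 79.75 rms 0.0003
[ 0.5838  0.1796  0.9871 -0.1603] deg -9.22 rms 0.0005
[0.6131 0.1186 0.1768 0.9842] deg 79.81 rms 0.0003
[0.575  0.1773 0.8222 0.5693] deg 34.7 rms 0.0021
jig o [0.5848 0.1235] yaw -10.25
pivot [0.528  0.1338] mouth [0.5713 0.063 ]
handle r 0.0595 cam 2.034
handle r 0.0638 cam 2.015
panel in jig 0.1135 -0.3174
panel in jig 0.1181 -0.3176
jig o [0.5848 0.1197] yaw -10.19
pivot [0.5281 0.1299] mouth [0.5714 0.0591]
handle r 0.0581 cam 1.97
handle r 0.0625 cam 1.955
panel in jig 0.1124 -0.3137
panel in jig 0.117 -0.3139
```

Both views agree: jig origin about (0.585, 0.122), yaw -10.2°. Panel centre is about (0.642, -0.209), yaw +10.6°. The cam is at about 2.0, with the handle at (0.472, 0.110) and a radius of about 60 mm, as specified. I'll now align the tool's y with the jig's x and close the fingers.

```bash
cat > go.py <<'E'
from h import *
from scipy.spatial.transform import Rotation as Ro
import sys
O=np.array([.585,.1225]); YAW=np.radians(-10.2)
xa=np.array([np.cos(YAW),np.sin(YAW)]); ya=np.array([-xa[1],xa[0]])
def J(x,y): return O+xa*x+ya*y
def inJ(p): v=np.array(p[:2])-O; return np.array([v@xa,v@ya]).round(4)
def to(p,z):
    """total shift in tool axes from here to world xy p, height z"""
    s=state(); R=Ro.from_rotvec(s['orientation']).as_matrix()
    return (R.T@(np.array([*p,z])-s['ee_pos'])).round(4)
def st():
    s=state(); R=Ro.from_rotvec(s['orientation']).as_matrix()
    print('t',round(s['time_s'],2),'pos',s['ee_pos'].round(4),'jig',inJ(s['ee_pos']),'tool y deg',np.degrees(np.arctan2(R[1,1],R[0,1])).round(2),'tilt',R[2,2].round(4),'F',s['force'].round(1),'gap',round(s['finger_gap'],4),'q',s['qpos'].round(2))
E
echo
```

>>> {"op": "servo_tool", "data": {
  "series": [
    [[0,0,0,-7.85],[0,0,0,-7.85],[0,0,0,-7.85],[0,0,0,-7.85],[0,0,0,-7.85],[0,0,0,-7.85],[0,0,0,-7.85],[0,0,0,-7.85],[0,0,0,0]]
  ],
  "hand": 0,
  "squeeze": 10
}}

```text
time_s: 1.0
ee_pos: [0.189, -0.6215, 0.2349]
orientation: [-2.41, -2.013, -0.001]
force: [0.3, -0.5, 0.3]
finger_gap: 0.0252
```

```bash
python3 - <<'E'
from go import *
st(); print(to((.45,-.3),.2), to(J(-.11,-.068),.12))
E
```

```text
t 1.0 pos [ 0.189  -0.6215  0.2349] jig [-0.258  -0.8023] tool y deg -10.28 tilt -1.0 F [ 0.3 -0.5  0.3] gap 0.0252 q [ 1.41  0.63 -0.3   1.42  0.2   1.12  0.9 ]
[0.3628 0.1994 0.0354] [0.7344 0.147  0.116 ]
```

>>> {"op": "servo_tool", "data": {
  "series": [
    [[0.03,0.02,0.003,0],[0.037,0.02,0.003,0],[0.037,0.02,0.003,0],[0.037,0.02,0.003,0],[0.037,0.02,0.003,0],[0.037,0.02,0.003,0],[0.037,0.02,0.003,0],[0.037,0.02,0.003,0],[0.037,0.02,0.003,0],[0.037,0.02,0.003,0]]
  ]
}}

```text
time_s: 2.0
ee_pos: [0.4516, -0.2987, 0.2055]
orientation: [-2.415, -2.01, 0.0]
force: [0.7, -0.4, -0.3]
finger_gap: 0.0004
```

>>> {"op": "servo_tool", "data": {
  "series": [
    [[0.037,-0.005,0.008,0],[0.037,-0.005,0.008,0],[0.037,-0.005,0.008,0],[0.037,-0.005,0.008,0],[0.037,-0.005,0.008,0],[0.037,-0.005,0.008,0],[0.037,-0.005,0.008,0],[0.037,-0.005,0.008,0],[0.037,-0.005,0.008,0],[0.037,-0.005,0.008,0]]
  ]
}}

```text
time_s: 3.0
ee_pos: [0.4675, 0.0742, 0.1254]
orientation: [2.415, 2.009, 0.0]
force: [0.8, -0.4, 0.6]
finger_gap: 0.0005
```

```bash
python3 - <<'E'
from go import *
st(); print(to(J(-.11,-.066),.044))
E
```

```text
t 3.0 pos [0.4675 0.0742 0.1254] jig [-0.1071 -0.0683] tool y deg -10.47 tilt -1.0 F [ 0.8 -0.4  0.6] gap 0.0005 q [-0.    0.52 -0.29  2.04  0.25  0.61 -0.65]
[ 0.0023 -0.0029  0.0814]
```

>>> {"op": "servo_tool", "data": {
  "series": [
    [[0,-0.003,0.02,0],[0,0,0.02,0],[0,0,0.02,0],[0,0,0.02,0],[0,0,0.001,0],[0.008,0,0,0],[0.01,0,0,0],[0.01,0,0,0],[0.01,0,0,0],[0.01,0,0,0]]
  ]
}}

```text
time_s: 4.0
ee_pos: [0.4664, 0.1167, 0.0443]
orientation: [-2.411, -2.011, 0.027]
force: [-9.2, -5.5, 2.9]
finger_gap: 0.0004
```

>>> {"op": "servo_tool", "data": {
  "series": [
    [[0.01,0,0,0],[0.01,0,0,0],[0.01,0,0,0],[0.01,0,0,0],[0.003,0,0,0],[0,0,0,0]]
  ]
}}

```text
time_s: 4.6
ee_pos: [0.4818, 0.161, 0.045]
orientation: [2.41, 2.009, -0.002]
force: [1.5, -4.7, -2.4]
finger_gap: 0.0006
```

```bash
python3 - <<'E'
from go import *
st(); c=snap('top','top1')
A=c['img'][160:250,190:330,::-1]; cv2.imwrite('pics/crop2.png',cv2.resize(A,(700,450),interpolation=cv2.INTER_CUBIC))
E
```

```text
t 4.6 pos [0.4818 0.161  0.045 ] jig [-0.1084  0.0196] tool y deg -10.37 tilt -1.0 F [ 1.5 -4.7 -2.4] gap 0.0006 q [-0.24  0.69 -0.2   2.01  0.29  0.47 -0.83]
```

View pics/crop2.png

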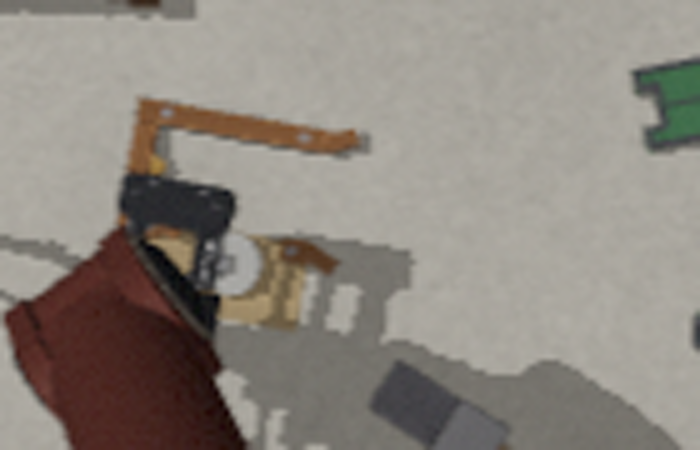

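The arm hides the handle, but the lobe disc at crop (240,262) has swung out of the channel. From the finger position the cam is at about 0.85. Next I go to the panel.

>>> {"op": "servo_tool", "data": {
  "series": [
    [[-0.01,0,0,0],[0,0,-0.03,0],[0,0,-0.04,0],[0,0,0,-7],[0,0,0,-7],[0,0,0,-7],[0,0,0,0]]
  ],
  "hand": 1
}}

```text
time_s: 5.35
ee_pos: [0.4792, 0.1539, 0.1155]
orientation: [2.003, 2.42, 0.004]
force: [-0.2, 0.0, 0.4]
finger_gap: 0.0518
```

```bash
python3 - <<'E'
from go import *
st(); print(to((.6484,-.2483),.1))
E
```

```text
t 5.35 pos [0.4792 0.1539 0.1155] jig [-0.1097  0.0122] tool y deg 10.76 tilt -1.0 F [-0.2  0.   0.4] gap 0.0518 q [-0.1   0.58 -0.37  1.97  0.34  0.65 -0.5 ]
[-0.4267  0.0911  0.0151]
```

>>> {"op": "servo_tool", "data": {
  "series": [
    [[-0.035,0.009,0.001,0],[-0.044,0.009,0.001,0],[-0.044,0.009,0.001,0],[-0.044,0.009,0.001,0],[-0.044,0.009,0.001,0],[-0.044,0.009,0.001,0],[-0.044,0.009,0.002,0],[-0.044,0.009,0.002,0],[-0.044,0.009,0.002,0],[-0.04,0.01,0.002,0]]
  ]
}}

```text
time_s: 6.35
ee_pos: [0.6486, -0.2516, 0.101]
orientation: [2.008, 2.415, 0.001]
force: [0.3, -0.2, -0.4]
finger_gap: 0.0928
```

```bash
python3 - <<'E'
from go import *
st(); print(to((.6484,-.2483),.021))
E
```

```text
t 6.35 pos [ 0.6486 -0.2516  0.101 ] jig [ 0.1289 -0.3569] tool y deg 10.53 tilt -1.0 F [ 0.3 -0.2 -0.4] gap 0.0928 q [ 0.55  0.85 -0.41  1.41  0.37  0.96  0.24]
[0.0033 0.0003 0.08  ]
```

>>> {"op": "servo_tool", "data": {
  "series": [
    [[0.003,0,0.02,0],[0,0,0.02,0],[0,0,0.02,0],[0,0,0.015,0],[0,0,0.005,0],[0,0,0,0]]
  ]
}}

```text
time_s: 6.95
ee_pos: [0.6473, -0.2461, 0.0202]
orientation: [-2.004, -2.419, 0.0]
force: [0.3, 0.5, -0.9]
finger_gap: 0.0926
```

>>> {"op": "servo_tool", "data": {
  "series": [
    [[0,0,0,0],[0,0,0,0],[0,0,0,0],[0,0,0,0],[0,0,0,0],[0,0,0,0],[0,0,0,0],[0,0,0,0]]
  ],
  "hand": 0,
  "squeeze": 15
}}

```text
time_s: 7.75
ee_pos: [0.6476, -0.2465, 0.021]
orientation: [2.004, 2.419, 0.0]
force: [0.1, 0.4, 1.9]
finger_gap: 0.0558
```

```bash
python3 - <<'E'
from go import *
st(); print(to(J(-.0025,-.17),.021))
c=snap('top','top2');c2=snap('scene','scene2')
A=cv2.resize(c['img'][150:250,200:370,::-1],(680,400),interpolation=cv2.INTER_CUBIC)
cv2.imwrite('pics/crop3.png',A)
E
```

```text
t 7.75 pos [ 0.6476 -0.2465  0.021 ] jig [ 0.127  -0.3521] tool y deg 10.74 tilt -1.0 F [0.1 0.4 1.9] gap 0.0558 q [ 0.53  0.94 -0.37  1.46  0.42  0.82  0.2 ]
[ 2.164e-01 -5.580e-02 -1.000e-04]
```

Gap 55.8 mm matches the panel width, so it is gripped. Now I turn it to the jig's angle.

>>> {"op": "servo_tool", "data": {
  "series": [
    [[0,0,0,5.3],[0,0,0,5.3],[0,0,0,5.3],[0,0,0,5.1],[0,0,0,0]]
  ]
}}

```text
time_s: 8.35
ee_pos: [0.6479, -0.2459, 0.0209]
orientation: [2.41, 2.014, 0.001]
force: [0.5, 0.1, 1.7]
finger_gap: 0.056
```

```bash
python3 - <<'E'
from go import *
st(); print(to(J(-.0025,-.19),.021))
E
```

```text
t 8.35 pos [ 0.6479 -0.2459  0.0209] jig [ 0.1271 -0.3514] tool y deg -10.22 tilt -1.0 F [0.5 0.1 1.7] gap 0.056 q [ 0.48  0.93 -0.28  1.46  0.31  0.8  -0.09]
[ 1.614e-01 -1.297e-01 -1.000e-04]
```

>>> {"op": "servo_tool", "data": {
  "series": [
    [[0.01,-0.008,0,0],[0.018,-0.014,0,0],[0.018,-0.015,0,0],[0.018,-0.015,0,0],[0.018,-0.015,0,0],[0.018,-0.015,0,0],[0.018,-0.015,0,0],[0.018,-0.014,0,0],[0.018,-0.014,0,0],[0.007,-0.005,0,0]]
  ]
}}

```text
time_s: 9.35
ee_pos: [0.5478, -0.0629, 0.0209]
orientation: [-2.406, -2.019, -0.001]
force: [0.8, -1.3, -0.1]
finger_gap: 0.0559
```

```bash
python3 - <<'E'
from go import *
st(); print(to(J(-.0025,-.19),.021))
c=snap('top','top3');c2=snap('scene','scene3')
A=cv2.resize(c['img'][160:240,205:325,::-1],(600,400),interpolation=cv2.INTER_CUBIC);B=cv2.resize(c2['img'][150:240,200:350,::-1],(600,360),interpolation=cv2.INTER_CUBIC)[-200:]
cv2.imwrite('pics/crop3.png',np.vstack([A,cv2.resize(c2['img'][175:235,210:330,::-1],(400,200)).repeat(1,0) if 0 else B]))
for c,z in((c,.012),(c2,.012)):
    h=cv2.cvtColor(c['img'],cv2.COLOR_RGB2HSV); m=cv2.inRange(h,(50,60,20),(90,255,160))
    for k in cv2.findContours(m,cv2.RETR_EXTERNAL,cv2.CHAIN_APPROX_NONE)[0]:
        if cv2.contourArea(k)<60: continue
        P=np.array([inJ(ray(c,*p,z)) for p in k[:,0].astype(float)],np.float32)*1000
        r=cv2.minAreaRect(P)
        if abs(r[0][0])<70 and -200<r[0][1]<100: print(np.round(r[0],1),np.round(r[1],1),round(r[2],1))
E
```

```text
t 9.35 pos [ 0.5478 -0.0629  0.0209] jig [-0.0038 -0.1891] tool y deg -9.99 tilt -1.0 F [ 0.8 -1.3 -0.1] gap 0.0559 q [ 0.21  0.77 -0.22  1.9   0.31  0.5  -0.4 ]
[-0.0009  0.0013 -0.0001]
[  -3.8 -128. ] [48.4 51.4] 4.9
[  -5.5 -144.6] [47.3 84.4] 0.6
```

View pics/crop3.png

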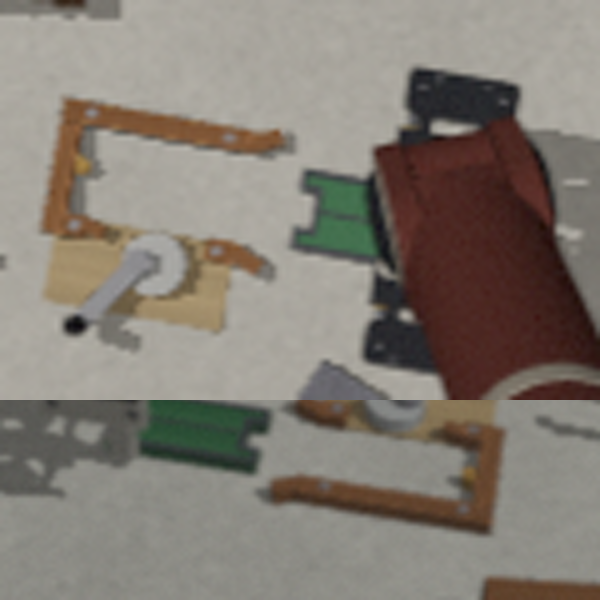

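The panel lies in line with the mouth, front edge at crop (300,210), and the lever has swung back, peg at (75,325). I slide the panel in with the fingers staying outside the flare.

>>> {"op": "servo_tool", "data": {
  "series": [
    [[0.01,0.001,0,0],[0.01,0,0,0.2],[0.01,0,0,0],[0.01,0,0,0],[0.01,0,0,0],[0.01,0,0,0],[0.01,0,0,0],[0.01,0,0,0],[0.007,0,0,0],[0,0,0,0]]
  ]
}}

```text
time_s: 10.45
ee_pos: [0.5655, 0.0229, 0.0209]
orientation: [-2.412, -2.012, -0.004]
force: [-0.0, 0.1, 4.1]
finger_gap: 0.0557
```

```bash
python3 - <<'E'
from go import *
st()
E
```

```text
t 10.45 pos [0.5655 0.0229 0.0209] jig [-0.0015 -0.1015] tool y deg -10.33 tilt -1.0 F [-0.   0.1  4.1] gap 0.0557 q [ 0.05  0.78 -0.2   1.86  0.28  0.53 -0.52]
```

>>> {"op": "servo_tool", "data": {
  "series": [
    [[0,0,0,0],[0,0,0,0],[0,0,0,0],[0,0,0,0],[0,0,-0.02,0],[0,0,-0.03,0],[-0.02,0,0,0],[-0.03,0,0,0],[0,0,0,0]]
  ],
  "hand": 0.8
}}

```text
time_s: 11.35
ee_pos: [0.5547, -0.0346, 0.0705]
orientation: [2.42, 1.999, -0.006]
force: [-0.2, -0.0, 0.3]
finger_gap: 0.0744
```

>>> {"op": "servo_tool", "data": {
  "series": [
    [[0,-0.001,0,0],[0,0,0,0],[0,0,0,0],[0,0,0,0],[0,0,0,0],[0,0,0,0],[0,0,0,0],[0,0,0.025,0],[0,0,0.025,0],[0,0,0,0]]
  ],
  "hand": 0
}}

```text
time_s: 12.35
ee_pos: [0.5541, -0.0285, 0.019]
orientation: [-2.413, -2.009, 0.003]
force: [-0.8, -0.3, -0.2]
finger_gap: 0.0018
```

```bash
python3 - <<'E'
from go import *
st(); print(to(J(-.0025,-.065),.0215))
c2=snap('scene','scene4')
h=cv2.cvtColor(c2['img'],cv2.COLOR_RGB2HSV); m=cv2.inRange(h,(50,60,20),(90,255,160))
for k in cv2.findContours(m,cv2.RETR_EXTERNAL,cv2.CHAIN_APPROX_NONE)[0]:
    if cv2.contourArea(k)<60: continue
    P=np.array([inJ(ray(c2,*p,.012)) for p in k[:,0].astype(float)],np.float32)*1000
    r=cv2.minAreaRect(P)
    if abs(r[0][0])<70 and -200<r[0][1]<100: print(np.round(r[0],1),np.round(r[1],1),round(r[2],1))
E
```

```text
t 12.35 pos [ 0.5541 -0.0285  0.019 ] jig [-0.0037 -0.1541] tool y deg -10.44 tilt -1.0 F [-0.8 -0.3 -0.2] gap 0.0018 q [ 0.14  0.78 -0.2   1.89  0.3   0.51 -0.45]
[ 0.0891  0.0008 -0.0026]
[ -3.1 -65.7] [47.  99.1] 0.6
```

>>> {"op": "servo_tool", "data": {
  "series": [
    [[0.01,0.001,-0.002,0],[0.008,0,0,0],[0.008,0,0,0],[0.008,0,0,0],[0.008,0,0,0],[0.008,0,0,0],[0.008,0,0,0],[0.008,0,0,0],[0.007,0,0,0],[0.007,0,0,0]]
  ]
}}

```text
time_s: 13.4
ee_pos: [0.5704, 0.0505, 0.0226]
orientation: [-2.414, -2.01, 0.0]
force: [0.0, -2.3, 1.0]
finger_gap: 0.0008
```

>>> {"op": "servo_tool", "data": {
  "series": [
    [[0.003,0,0,0],[0.003,0,0,0],[0.003,0,0,0],[0,0,0,0]]
  ]
}}

```text
time_s: 13.8
ee_pos: [0.572, 0.0596, 0.0226]
orientation: [-2.414, -2.01, -0.001]
force: [-0.2, 0.0, 0.2]
finger_gap: 0.0003
```

```bash
python3 - <<'E'
from go import *
st()
E
```

```text
t 13.8 pos [0.572  0.0596 0.0226] jig [-0.0016 -0.0642] tool y deg -10.43 tilt -1.0 F [-0.2  0.   0.2] gap 0.0003 q [-0.02  0.79 -0.19  1.83  0.26  0.55 -0.57]
```

Not at the stop yet, as there is no force. I push on in small steps.

>>> {"op": "servo_tool", "data": {
  "series": [
    [[0.001,0,0,0],[0.001,0,0,0],[0.001,0,0,0],[0,0,0,0]]
  ]
}}

```text
time_s: 14.2
ee_pos: [0.5724, 0.0615, 0.0226]
orientation: [2.415, 2.01, -0.001]
force: [-1.2, -1.0, 0.4]
finger_gap: 0.0005
```

>>> {"op": "servo_tool", "data": {
  "series": [
    [[0.001,0,0,0],[0.001,0,0,0],[0.001,0,0,0],[0,0,0,0]]
  ]
}}

```text
time_s: 14.6
ee_pos: [0.5725, 0.0617, 0.0226]
orientation: [2.415, 2.006, -0.006]
force: [-0.7, -6.1, 2.3]
finger_gap: 0.0006
```

```bash
cat > look.py <<'E'
from go import *
def look(n):
    st(); t=snap('top','top'+n);s=snap('scene','scene'+n)
    for c in(t,s):
        h=cv2.cvtColor(c['img'],cv2.COLOR_RGB2HSV); m=cv2.inRange(h,(50,60,20),(90,255,160))
        for k in cv2.findContours(m,cv2.RETR_EXTERNAL,cv2.CHAIN_APPROX_NONE)[0]:
            if cv2.contourArea(k)<60: continue
            P=np.array([inJ(ray(c,*p,.012)) for p in k[:,0].astype(float)],np.float32)*1000
            r=cv2.minAreaRect(P)
            if abs(r[0][0])<70 and -200<r[0][1]<100: print(np.round(r[0],1),np.round(r[1],1),round(r[2],1))
    A=cv2.resize(t['img'][165:245,200:290,::-1],(450,400),interpolation=cv2.INTER_CUBIC);B=cv2.resize(s['img'][160:230,260:340,::-1],(343,300),interpolation=cv2.INTER_CUBIC)
    o=np.zeros((400,800,3),np.uint8);o[:,:450]=A;o[:300,455:798]=B;cv2.imwrite(f'pics/look{n}.png',o)
E
python3 -c "from look import *;look('5')"
```

```text
t 14.6 pos [0.5725 0.0617 0.0226] jig [-0.0015 -0.0621] tool y deg -10.56 tilt -1.0 F [-0.7 -6.1  2.3] gap 0.0006 q [-0.03  0.79 -0.19  1.83  0.26  0.55 -0.57]
[-1.7 27.9] [46.  48.2] 0.8
[-3.1 -0.5] [46.2 98.7] 0.0
```

View pics/look5.png

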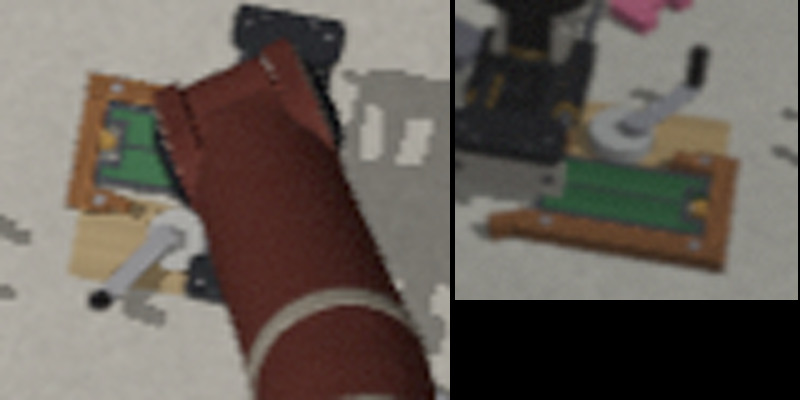

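The panel is home: notch over the tongue, 6 N of pushing force against the stop, centre y about -0.5 mm. Next I go to the far side of the cam handle.

>>> {"op": "servo_tool", "data": {
  "series": [
    [[-0.01,0,0,0],[-0.01,0,-0.03,0],[0,0,-0.04,0],[0.03,-0.02,0,0],[0.03,-0.03,0,0],[0.03,-0.03,0,0],[0.03,-0.025,0,0],[0.022,-0.003,0,0],[0,0,0,0]]
  ]
}}

```text
time_s: 15.6
ee_pos: [0.488, 0.2105, 0.0932]
orientation: [-2.403, -2.018, -0.008]
force: [0.5, 0.8, 0.7]
finger_gap: 0.0005
```

```bash
python3 - <<'E'
from go import *
st(); print(to(J(-.11,.064),.044))
E
python3 -c "from look import *;look('6')"
```

```text
t 15.6 pos [0.488  0.2105 0.0932] jig [-0.1111  0.0694] tool y deg -9.97 tilt -1.0 F [0.5 0.8 0.7] gap 0.0005 q [-0.31  0.63 -0.21  1.92  0.21  0.61 -0.82]
[-0.0057  0.001   0.0492]
t 15.6 pos [0.488  0.2105 0.0932] jig [-0.1111  0.0694] tool y deg -9.97 tilt -1.0 F [0.5 0.8 0.7] gap 0.0005 q [-0.31  0.63 -0.21  1.92  0.21  0.61 -0.82]
[-1.8  1.9] [ 46.4 100.6] 0.3
[-3.3 -1. ] [98.8 46.5] 89.8
```

>>> {"op": "servo_tool", "data": {
  "series": [
    [[0,0.001,0.02,0],[0,0,0.02,0],[0,0,0.009,0],[0,0,0,0],[-0.01,0,0,0],[-0.01,0,0,0],[-0.01,0,0,0],[-0.01,0,0,0],[-0.01,0,0,0],[0,0,0,0]]
  ]
}}

```text
time_s: 16.7
ee_pos: [0.4799, 0.1551, 0.0446]
orientation: [-2.414, -2.009, -0.001]
force: [-0.3, 2.3, 0.9]
finger_gap: 0.0003
```

>>> {"op": "servo_tool", "data": {
  "series": [
    [[-0.005,0,0,0],[-0.005,0,0,0],[-0.004,0,0,0],[0,0,0,0]]
  ]
}}

```text
time_s: 17.1
ee_pos: [0.4792, 0.1423, 0.0446]
orientation: [-2.414, -2.01, -0.006]
force: [-0.8, 4.3, 0.6]
finger_gap: 0.0007
```

```bash
python3 - <<'E'
from go import *
st()
E
```

```text
t 17.1 pos [0.4792 0.1423 0.0446] jig [-0.1077  0.0008] tool y deg -10.44 tilt -1.0 F [-0.8  4.3  0.6] gap 0.0007 q [-0.21  0.68 -0.18  2.03  0.26  0.44 -0.77]
```

>>> {"op": "servo_tool", "data": {
  "series": [
    [[-0.002,0,0,0],[-0.002,0,0,0],[-0.001,0,0,0],[0,0,0,0],[0,0,0,0]]
  ]
}}

```text
time_s: 17.6
ee_pos: [0.4791, 0.1407, 0.0447]
orientation: [-2.41, -2.012, -0.013]
force: [-0.3, 10.5, 0.5]
finger_gap: 0.0006
```

>>> {"op": "servo_tool", "data": {
  "series": [
    [[-0.001,0,0,0],[-0.001,0,0,0],[-0.001,0,0,0],[0,0,0,0],[0,0,0,0]]
  ]
}}

```text
time_s: 18.1
ee_pos: [0.4791, 0.1397, 0.0447]
orientation: [-2.408, -2.013, -0.018]
force: [0.1, 11.6, -1.0]
finger_gap: 0.0003
```

```bash
python3 - <<'E'
from go import *
st()
E
```

```text
t 18.1 pos [0.4791 0.1397 0.0447] jig [-0.1073 -0.0018] tool y deg -10.22 tilt -0.9999 F [ 0.1 11.6 -1. ] gap 0.0003 q [-0.2   0.68 -0.19  2.04  0.26  0.43 -0.76]
```

>>> {"op": "servo_tool", "data": {
  "series": [
    [[-0.001,0,0,0],[-0.001,0,0,0],[-0.001,0,0,0],[0,0,0,0],[0,0,0,0]]
  ]
}}

```text
time_s: 18.6
ee_pos: [0.4791, 0.1384, 0.0448]
orientation: [-2.406, -2.013, -0.023]
force: [-0.2, 13.9, -2.9]
finger_gap: 0.0004
```

>>> {"op": "servo_tool", "data": {
  "series": [
    [[-0.001,0,0,0],[-0.001,0,0,0],[0,0,0,0],[0,0,0,0]]
  ]
}}

```text
time_s: 19.0
ee_pos: [0.4791, 0.1374, 0.0448]
orientation: [-2.405, -2.014, -0.025]
force: [1.0, 15.2, -3.7]
finger_gap: 0.0003
```

```bash
python3 - <<'E'
from go import *
st()
E
```

```text
t 19.0 pos [0.4791 0.1374 0.0448] jig [-0.1069 -0.0041] tool y deg -10.12 tilt -0.9999 F [ 1.  15.2 -3.7] gap 0.0003 q [-0.19  0.68 -0.19  2.05  0.27  0.43 -0.76]
```

>>> {"op": "servo_tool", "data": {
  "series": [
    [[-0.001,0,0,0],[-0.001,0,0,0],[0,0,0,0],[0,0,0,0]]
  ]
}}

```text
time_s: 19.4
ee_pos: [0.4791, 0.1372, 0.0449]
orientation: [-2.403, -2.015, -0.029]
force: [0.1, 18.1, -4.8]
finger_gap: 0.0009
```

>>> {"op": "servo_tool", "data": {
  "series": [
    [[0.01,0,0,0],[0.015,0,0,0],[0,0,-0.03,0],[0,0,-0.04,0],[0.05,0,-0.03,0],[0.05,0,-0.02,0],[0.05,0,0,0],[0,0,0,0],[0,0,0,0]]
  ]
}}

```text
time_s: 20.3
ee_pos: [0.5053, 0.288, 0.1577]
orientation: [2.412, 2.011, -0.002]
force: [0.2, 0.0, 0.6]
finger_gap: 0.0005
```

```bash
python3 -c "from look import *;look('7')"
```

```text
t 20.3 pos [0.5053 0.288  0.1577] jig [-0.1078  0.1488] tool y deg -10.37 tilt -1.0 F [0.2 0.  0.6] gap 0.0005 q [-0.41  0.6  -0.24  1.72  0.18  0.84 -0.91]
[-0.9  2.2] [100.4  46.3] 89.7
[-2.5 -0.8] [99.2 46.3] 89.7
```

View pics/look7.png

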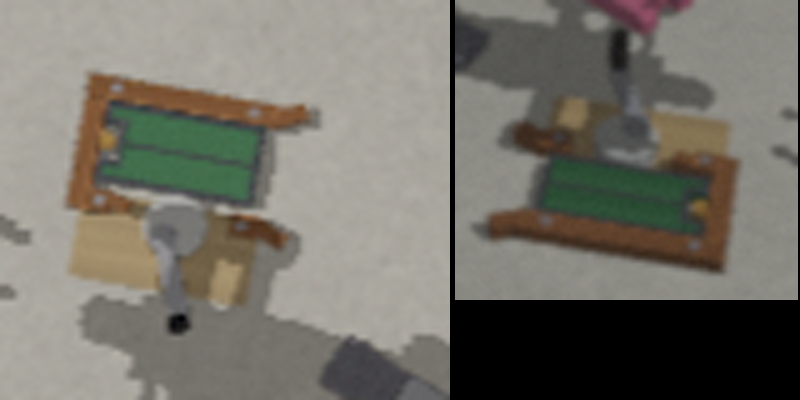

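The panel is against the fence and over the tongue, with the lobe touching its front edge (top crop (178,215)) and the peg at (178,323). The arm is clear, so I hand in.

```bash
python3 - <<'E'
from go import *
c=load('top7'); p=ray(c,200+178/5,165+323/5,.052); v=inJ(p)-np.array([-.0577,0]); print('cam',np.arctan2(v[1],v[0])%(2*np.pi)-1.7,np.hypot(*v))
job_done(); st()
E
```

```text
cam 1.8105318145138256 0.061004999795098755
the job is handed in; nothing more can be done
the job is handed in; nothing more can be done
```

The glass panel is home in the jig and clamped by the cam, and I handed the job in at about 20 s of the 72 s. No verdict is reported, so the result rests on my own checks.

**What I did:**
1. I swung the cam lever back to about 0.85 rad.
2. I gripped the green notched panel (measured gap 56 mm), turned it about 21° to line up with the channel, and slid it part-way into the mouth.
3. I pushed it home with closed fingertips until about 6 N built up against the end stop.
4. I swung the lever round until the handle force reached 18 N, then let go and moved the arm clear.

**Last checks:**
- **Cam:** about 1.81 rad from the peg in the top image, which is in the tight range. I had no direct reading of the lobe's force on the panel; its firmness is inferred from the cam angle and handle force.
- **Panel angle and end stop:** the panel is within about 0.3° of the jig. The notch is over the tongue, and the images put its centre at y = +2.2 mm (top view) and -0.8 mm (scene view).
- **Rear fence, where the views disagreed:** the centre reads x = -0.9 mm from the top view and -2.5 mm from the scene view. The second is just outside the 2 mm limit. I put the gap down to the 2 mm calibration error, because the 18 N clamping leaves no room for a real gap.
- **Other objects:** the arm never knowingly touched anything else on the table, but I did not re-measure the bystanders at the end.

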